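Hold a cabinet pull against the sprung sample board for screwing

TASK

Pick up the black pull handle and hold it up against the front of the white sample board, level, with each of its two posts centred on one of the two black drilled holes, so that I can screw it on from behind. Press the board back with the pull alone until the pointer stands well inside the green zone (a steady push of 6 to 14 N, never back to the stop), keep it so for a few seconds, and finish while still gripping and pressing: do not let go. Leave the brass pull, the screw tray, the screwdriver and the door knob where they are.

Things in the scene. Friction and masses are not known exactly. Their poses are not given: they have to be found in the camera images.
- black_pull: Black cabinet pull, 160 g, lying flat: bar 150 mm long (y), 12 thick (x), 20 high (z); two 20 mm round posts along its +x, 128 mm apart between centres, flat feet 46 mm from the bar's middle plane (40 mm clear behind the bar, 108 mm between the posts). Origin: centre of the bar's underside, at counter height as it lies; axes of bar and posts 10 mm above it. z up.
- foot_left (a point): Centre of the flat end of the black pull's +y post, at (46, 64, 10) mm in the pull's frame.
- foot_right (a point): Centre of the flat end of the black pull's -y post, at (46, -64, 10) mm in the pull's frame.
- stand: Fixed stand: wooden base 160 x 300 x 20 mm (x, y, z) with a white upright board 220 mm wide, 18 thick, 30 to 145 mm above the counter, on two springs; behind it two posts 80 mm high. Origin: centre of the base's underside, at counter height; +x: the way the board is pushed back, away from the robot; y along the board; z up. Board's front face (-x side) 30 mm before the origin at rest.
- carriage (a joint): How far the board is pushed back along the stand's +x, m: 0 at rest, 0.035 at the stop. The springs resist with 3 N at first and 0.4 N more per mm (6 N at 7.5 mm, 10 N at 17.5, 14 N at 27.5). A black pointer on the board's +y side runs over a scale on the base: white, then green from 7.5 to 27.5 mm, then red.
- hole_left (a point): Centre of the black 16 mm hole on the +y side of the board's front face, 64 mm from the board's middle and 115 mm above the counter (30 mm below the board's top edge, which bears a thin black mark right above each hole; the hole shows on the board's back too). It moves with the board and has the stand's axes.
- hole_right (a point): The same for the hole on the -y side, 128 mm from the other.
- brass_pull: Brass pull of the same make but shorter (bar 118 mm, posts 96 mm apart), lying on the counter; to be left alone. Same axes and origin as the black one.
- screw_tray: Grey open tray 90 x 120 x 30 mm with a few screws; origin at the centre of its underside. Leave alone.
- screwdriver: Screwdriver with green handle, 180 mm long, lying along its own x; leave alone.
- door_knob: Brass door knob, 56 mm wide and 58 mm high, standing on its rose; origin at the centre of its underside. Leave alone.
There are look-alikes about, which are no part of the job. What is meant by the black_pull is not blue, and is the smaller of those in its own colour.

How it is judged:
On the way, in this order (a step that is already met when the one before it is completed fails the run):
1. the black pull is gripped and lifted clear of the counter (height (world z) of black_pull above 0.05 m and contact force between the fingers and black_pull above 1 N), for 0.2 s.
2. the pull, its feet on the two holes, presses the board steadily within the band for 1.5 s (((distance between foot_left and hole_left below 0.0065 m and distance between foot_right and hole_right below 0.0065 m) or (distance between foot_left and hole_right below 0.0065 m and distance between foot_right and hole_left below 0.0065 m)) and x of each of foot_left, foot_right in the frame of hole_left above -0.004 m and value of joint carriage between 0.0065 and 0.0285 m and contact force between black_pull and stand between 5 and 15 N and contact force between the fingers and black_pull above 1 N and contact force between each of the fingers, the arm and stand below 0.5 N and linear speed of black_pull below 0.02 m/s), for 1.5 s.
At the end, for the whole second after the job is handed in: The black pull is held by the fingers with each foot's centre within 6.5 mm of a hole's centre and no foot more than 4 mm off the board's face, the board pushed back 6.5 to 28.5 mm, the pull pressing on it with 5 to 15 N and moving slower than 20 mm/s; neither fingers nor arm touch the stand (all of step 2); the arm keeps its last pose, push and grip.
It fails at once if the board is pushed back to its stop (34 mm) (value of joint carriage above 0.034 m).
It fails at once if the brass pull is moved more than 20 mm (distance of brass_pull from where it was at the start of the episode above 0.02 m).
It fails at once if the screw tray is moved more than 20 mm (distance of screw_tray from where it was at the start of the episode above 0.02 m).
It fails at once if the screwdriver is moved more than 20 mm (distance of screwdriver from where it was at the start of the episode above 0.02 m).
It fails at once if the door knob is moved more than 20 mm (distance of door_knob from where it was at the start of the episode above 0.02 m).
It also fails if it takes over 48 s, if anything falls off the work surface, if the arm or the gripper's body presses on something with over 40 N, if the wrist force passes 120 N, or if a joint passes its speed limit or range.

ROBOT

A 7-joint arm with a two-finger parallel gripper is mounted at the origin on the work surface. World frame = base frame: x ahead of the robot, y to its left, z up, the work surface at z = 0. Lengths are in m, angles in rad, forces in N, time in s.
With the tool pointing down it reaches from about 0.4 to 0.85 m from the base axis. Payload 4.5 kg.
Tool frame: the origin (TCP) lies at the very end of the fingers, on their centre line; the grasp point (between the pads) lies behind it (r.grip_depth is the z of the grasp point in the tool frame, in m); z points along the fingers, y is the direction in which the jaws open and shut (so a half turn about z gives the same grasp; the last joint's range is limited). The gripper opens to 88 mm and grips with 3 to 60 N. Pads are 18 mm wide; open, the fingers measure 123 mm over their backs; the gripper's body (75 mm by 187 mm) begins 45 mm behind the grasp point.
Start: joints at [1.369, 0.689, -0.195, 1.565, 0.157, 0.902, -0.215], TCP at [0.146, -0.608, 0.239] pointing down, gripper open.
Joint ranges: [-3.01, 3.01], [-0.46, 2.08], [-1.47, 1.51], [0.13, 2.56], [-1, 4.14], [0.04, 2.09], [-2.66, 2.66]. Speed limits (rad/s): [2.57, 2.57, 3.14, 3.14, 3.14, 3.14, 3.14].

INTERFACE

Orientations are given as a unit quaternion [x, y, z, w].
In Python, from plant import sensors, cams, r gives the robot as it stands. The module is installed in compiled form; this text tells all that it offers.
- The arm moves only by the tool drive_tool, never from a script. Its argument "series" is a list that holds one entry, the list of rows, each a list of 5 numbers: the shift along the world's x, y, z in mm, then the turn about the world's z in rad, then the finger opening in mm, from 0 to 88.1. A call has 1 to 10 rows; each row shifts and turns the commanded pose from where the row before left it; what a row does not reach is not made up. A row lasts 1/10 s, in which the tool goes at most 50 mm and 8.59 degrees, less where a joint would pass 70% of its speed; a pose out of reach is approached as far as the arm can. A call with a gripper value outside its range is refused whole. The fingers move at their own pace and stop on an object; "force" is the grip in N (left out, the last holds). Time passes only in rows, so rows that do not move let the fingers close. It gives the time, the measured TCP pose, the force and the opening at its end, in the units of the state.
- sensors.get_state(): the state, without advancing time (a new reading comes with each control period).
- cams.snapshot(name): name is "side" or "top"; returns the picture (480x640x3 uint8, blue, green, red); there is no depth.
- cams.camera_model(name): a dict with "fx", "fy", "cx", "cy" (pixels), "camera_from_world" (4x4, takes a point from world to camera coordinates). Camera axes: x right, y down, z forward; pixel columns grow to the right and rows downward; lengths in m; the calibration is good to about 2 mm. A picture is of the moment at which its call begins. camera_model takes no time and is no camera call.
- r.finish_job(): hands the job in, once; it reports no verdict.
Trained networks look in the newest picture that a camera, given by its name, has taken for a name from the list of things; names that differ only in an ending like _2 or _b are one class to them, and where a whole thing is asked for, a point or a joint stands for the part that bears it (a point fixed in the world has none). Each returns a list of dicts, best first, with "confidence" (0 to 1); they miss things now and then, are a little off and sometimes report something else, mostly with a low value. They report only what shows in the picture. A call takes as long as a camera call. They do not tell look-alikes from the thing itself.
- cams.trace(camera, name): "mask" (480x640 bool, what is visible of it) and "at" ([column, row] in pixels, amid what is visible of it).
- cams.mark_of(camera, name): "at" ([column, row] in pixels: a listed point, or the origin of a listed thing).
The state is a dict: "clock": time; "q": joint angles; "qd": joint speeds; "joint_torque": joint torques, N m; "tool_pos": TCP position; "eef_rot": TCP orientation; "contact_force": force on the tool from outside, world axes, zero at the start; "moment": the same for the moment, N m; "opening": opening from 0.0 (shut) to 1.0 (fully open).
Only numpy, scipy, OpenCV 4.12 (cv2) and the standard library are available. Lean on these libraries where they do the work, as an engineer would, in place of code of your own. Each camera call takes 0.05 s, during which the arm holds its last target.

## Working session

There is one attempt and no reset: what is moved stays moved. The work goes in short steps, Python scripts to look and compute and a tool call to move; the robot and the scene stay as the last step left them, time stands still between calls to the robot, and variables do not carry over. Pictures are saved under pics/ and viewed, and the job is handed in when it is done.

Besides the shell and the picture viewer there is one more tool, called after "Call:" by a JSON object that holds its "method" and its "body". drive_tool: Moves the arm, as the interface text tells. Its arguments: {"type":"object","properties":{"series":{"type":"array","items":{"type":"array","items":{"type":"array","items":{"type":"number"}}}},"force":{"type":"number"}},"required":["series"]}

```bash
mkdir -p pics; ls; python3 - <<'E'
from plant import sensors,cams,r
import cv2
s=sensors.get_state();print(s['clock'],s['tool_pos'],s['eef_rot'],s['opening'],r.grip_depth)
for c in('side','top'):
    im=cams.snapshot(c);cv2.imwrite(f'pics/{c}0.png',im)
    m=cams.camera_model(c);print(c,m)
    for n in('black_pull','stand','foot_left','hole_left','hole_right','brass_pull'):
        print(n,[(d['at'],round(d['confidence'],2)) for d in cams.mark_of(c,n)])
E
```

```text
pics
0.0 [ 0.14582509 -0.60709317  0.23791126] [ 9.93053826e-01  1.17657298e-01 -1.73359458e-04 -9.10158226e-04] 0.9988481260791109 -0.0187
side {'fx': 611.4505863206248, 'fy': 611.4505863206248, 'cx': 310.7635510656534, 'cy': 231.3902202115548, 'camera_from_world': array([[ 0.99616741, -0.08720434,  0.00677435, -0.50736517],
       [-0.04403401, -0.56691901, -0.82259579,  0.07282086],
       [ 0.07557443,  0.81914482, -0.5685862 ,  1.61826034],
       [ 0.        ,  0.        ,  0.        ,  1.        ]])}
black_pull [([362.3, 323.6], 0.86), ([236.8, 332.5], 0.83), ([374.7, 381.6], 0.77)]
stand [([348.1, 232.5], 0.67)]
foot_left [([375.2, 301.9], 0.69), ([398.8, 402.8], 0.64), ([207.0, 356.6], 0.59)]
hole_left [([331.4, 188.1], 0.75)]
hole_right [([346.2, 210.5], 0.88)]
brass_pull [([285.3, 291.6], 0.68)]
top {'fx': 616.9373249142195, 'fy': 616.9373249142195, 'cx': 316.93549351106896, 'cy': 247.2642698699792, 'camera_from_world': array([[ 0.01979073, -0.99980342,  0.00120387, -0.08251395],
       [-0.99035876, -0.01976887, -0.13710843,  0.49540045],
       [ 0.13710528,  0.00152121, -0.99055531,  1.19914634],
       [ 0.        ,  0.        ,  0.        ,  1.        ]])}
black_pull [([425.7, 341.8], 0.91), ([423.7, 201.2], 0.75), ([509.4, 203.8], 0.58), ([272.3, 184.9], 0.22)]
stand [([247.1, 187.2], 0.65)]
foot_left [([542.7, 189.0], 0.73), ([390.0, 175.7], 0.65), ([470.8, 373.8], 0.61)]
hole_left [([209.6, 195.7], 0.8), ([274.7, 185.8], 0.18)]
hole_right []
brass_pull [([364.6, 283.5], 0.55)]
```

View pics/side0.png

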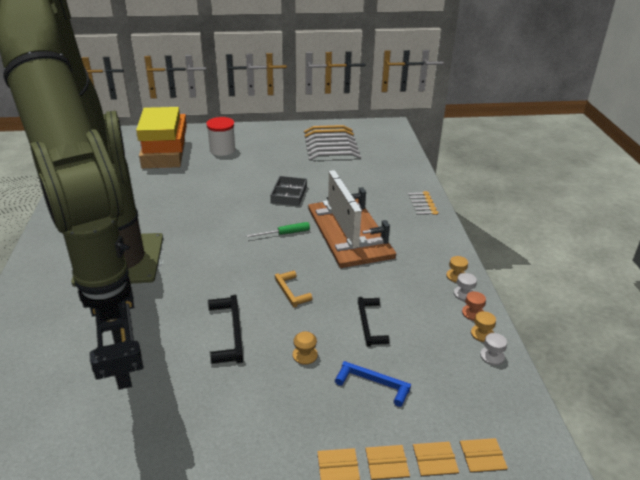

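View pics/top0.png

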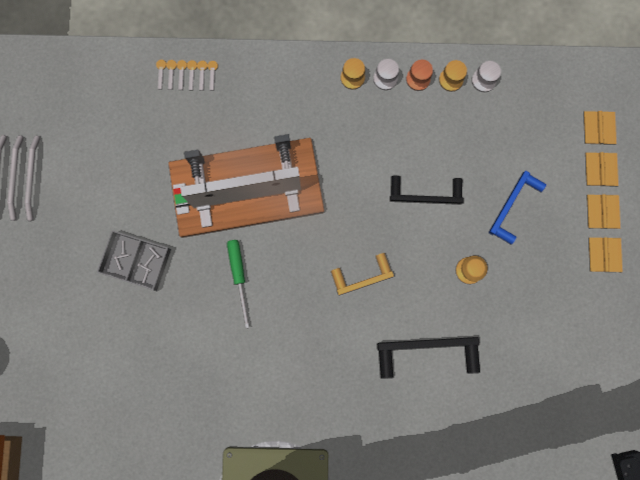

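Candidates for the black pull, in the top view: a small black one at (427,195), a large black one at (430,345), and a blue one at (515,205). The brass pull is at (363,278). By the description (not blue, the smaller of the black ones), I choose the one at (427,195), which is at (372,320) in the side view. Next I check it in close crops.

```bash
python3 - <<'E'
import cv2,numpy as np
t=cv2.imread('pics/top0.png');s=cv2.imread('pics/side0.png')
a=cv2.resize(t[120:250,155:345],None,fx=4,fy=4,interpolation=cv2.INTER_CUBIC);cv2.imwrite('pics/c_stand_top.png',a)
a=cv2.resize(s[165:275,300:405],None,fx=5,fy=5,interpolation=cv2.INTER_CUBIC);cv2.imwrite('pics/c_stand_side.png',a)
a=cv2.resize(t[165:215,375:475],None,fx=6,fy=6,interpolation=cv2.INTER_CUBIC)
b=cv2.resize(s[285:355,345:445],None,fx=4,fy=4,interpolation=cv2.INTER_CUBIC);b=cv2.copyMakeBorder(b,0,0,0,600-b.shape[1],0)
cv2.imwrite('pics/c_pull.png',np.vstack([a,b]))
E
cat > h.py <<'E'
import numpy as np,cv2
from plant import sensors,cams,r
from scipy.optimize import minimize,least_squares
def proj(c,P,m={}):
    if c not in m:m[c]=cams.camera_model(c)
    m=m[c];T=m['camera_from_world'];Q=np.atleast_2d(P)@T[:3,:3].T+T[:3,3]
    return np.c_[m['fx']*Q[:,0]/Q[:,2]+m['cx'],m['fy']*Q[:,1]/Q[:,2]+m['cy']]
def pose(p,P,z=0):
    x,y,a=p;c,s=np.cos(a),np.sin(a);P=np.atleast_2d(P)
    return np.c_[x+c*P[:,0]-s*P[:,1],y+s*P[:,0]+c*P[:,1],P[:,2]+z]
def box(x0,x1,y0,y1,z0,z1):
    return np.array([[x,y,z] for x in(x0,x1) for y in(y0,y1) for z in(z0,z1)],float)
t=np.linspace(0,2*np.pi,17)[:-1]
PULL=[box(-.006,.006,-.075,.075,0,.02)]+[np.array([[x,y+.01*np.cos(u),.01+.01*np.sin(u)] for x in(.006,.046) for u in t]) for y in(-.064,.064)]
def sil(c,p,parts,z=0,S=4,roi=None):
    im=np.zeros((480*S,640*S),np.uint8)
    for q in parts:
        uv=proj(c,pose(p,q,z));h=cv2.convexHull(np.round(((uv+.5)*S-.5)*16).astype(np.int32))
        cv2.fillConvexPoly(im,h,255,shift=4)
    return cv2.resize(im,(640,480),interpolation=cv2.INTER_AREA).astype(float)/255
E
```

```text
(no output)
```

View pics/c_stand_top.png

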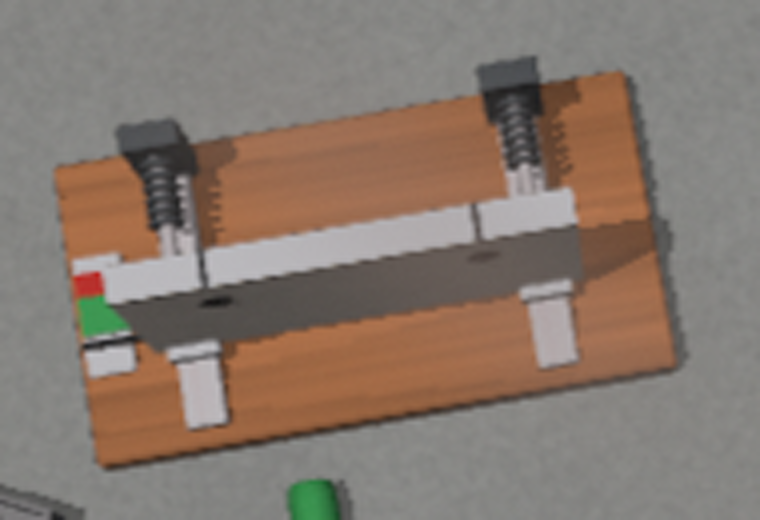

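View pics/c_stand_side.png

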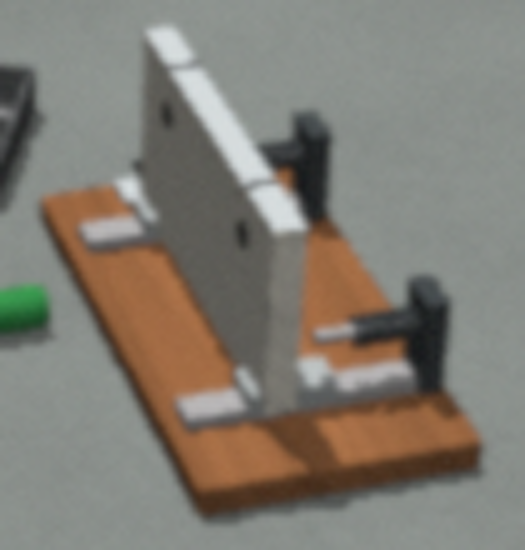

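View pics/c_pull.png

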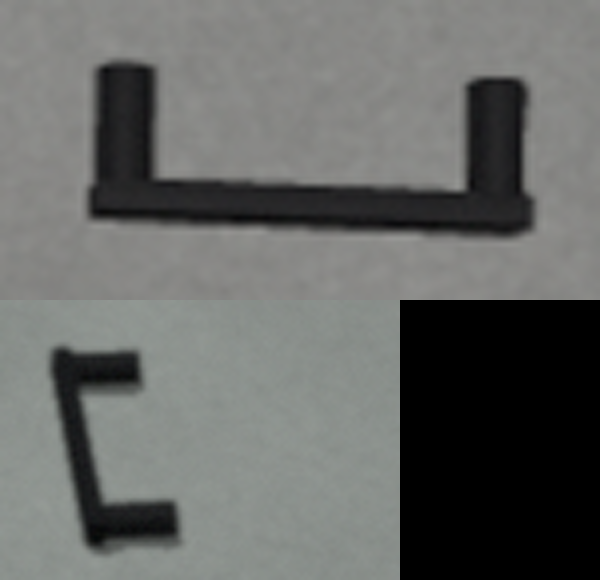

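The crops confirm the choice: a small black pull with posts pointing up in the top image, feet at about (396,176) and (457,178). The stand shows both holes: (209,195) and (276,184) in the top view, (333,188) and (348,212) in the side view. Next I fit the poses.

```bash
cat > fit0.py <<'E'
from h import *
H=.145
top=[((203,290),(-.03,.064,H)),((198,255),(-.012,.064,H)),((478,242),(-.03,-.064,H)),((473,205),(-.012,-.064,H)),((110,303),(-.03,.11,H)),((105,274),(-.012,.11,H)),((577,222),(-.03,-.11,H)),((573,188),(-.012,-.11,H)),((217,301),(-.03,.064,.115)),((484,255),(-.03,-.064,.115)),((55,168),(.08,.15,.02)),((625,72),(.08,-.15,.02))]
side=[((167,115),(-.03,.064,.115)),((242,233),(-.03,-.064,.115)),((147,37),(-.03,.11,H)),((275,232),(-.03,-.11,H)),((303,230),(-.012,-.11,H)),((175,65),(-.03,.064,H)),((195,65),(-.012,.064,H)),((247,188),(-.03,-.064,H)),((272,182),(-.012,-.064,H)),((42,202),(-.08,.15,.02)),((200,490),(-.08,-.15,.02)),((480,447),(.08,-.15,.02))]
def uv(l,s,o):return (np.array([a for a,_ in l])+.5)/s-.5+o
D={'top':(uv(top,4,[155,120]),np.array([b for _,b in top])),'side':(uv(side,5,[300,165]),np.array([b for _,b in side]))}
def res(p,cs):return np.concatenate([(proj(c,pose(p,D[c][1]))-D[c][0]).ravel() for c in cs])
for cs in(['top'],['side'],['top','side']):
    f=least_squares(res,[.68,.12,.17],args=(cs,),loss='soft_l1',f_scale=.5)
    print(cs,f.x.round(4),np.abs(res(f.x,cs)).mean());P=f.x
    for c in cs:print((proj(c,pose(P,D[c][1]))-D[c][0]).round(1).tolist())
print('holes',pose(P,[(-.03,.064,.115),(-.03,-.064,.115)]))
S={c:cv2.imread(f'pics/{c}0.png').max(2).astype(float) for c in('top','side')}
rois={'top':(160,215,375,475),'side':(290,350,350,400)}
soft={}
for c,(a,b,d,e) in rois.items():
    w=S[c][a:b,d:e];bg=np.median(w);soft[c]=np.clip((bg-10-w)/(bg-10-60),0,1)
def cost(v,cs):
    p=v/[100,100,20];k=0
    for c in cs:
        a,b,d,e=rois[c];k+=((sil(c,p,PULL)[a:b,d:e]-soft[c])**2).sum()
    return k
for cs in(['top'],['side'],['top','side']):
    f=minimize(cost,np.array([.61,-.23,0.0])*[100,100,20],args=(cs,),method='Nelder-Mead',options=dict(initial_simplex=np.array([[61,-23,-0.5],[63,-23,-.5],[61,-24.5,0],[61.5,-23,1.]])));p=f.x/[100,100,20]
    print(cs,'pull',p.round(4),f.fun)
E
python3 fit0.py
```

```text
['top'] [0.622  0.0763 0.1963] 0.48817108716883456
[[0.7, -0.1], [0.5, -0.8], [0.5, 0.0], [0.2, -0.1], [-0.8, 0.9], [-1.0, -1.2], [0.3, 0.7], [-0.3, -0.1], [-0.0, 0.7], [0.1, 0.6], [-0.9, -0.1], [-0.1, -0.8]]
['side'] [0.6245 0.0735 0.1846] 0.590515732309625
[[0.4, 0.1], [-0.1, 0.6], [-0.2, -1.5], [-0.4, 0.3], [0.7, -0.2], [-0.9, 0.7], [1.3, -0.1], [-0.6, -0.1], [1.0, 0.1], [-0.2, -1.7], [-1.0, 0.3], [0.7, -0.7]]
['top', 'side'] [0.6227 0.0759 0.1952] 0.66597512360964
[[0.9, -0.5], [0.7, -1.1], [0.7, -0.3], [0.4, -0.4], [-0.6, 0.5], [-0.8, -1.6], [0.6, 0.5], [-0.1, -0.4], [0.2, 0.4], [0.3, 0.3], [-0.7, -0.5], [0.1, -1.0]]
[[-0.6, -0.2], [-0.6, 0.2], [-1.3, -1.8], [-0.8, -0.1], [0.3, -0.8], [-1.9, 0.4], [0.3, -0.4], [-1.1, -0.6], [0.4, -0.3], [-1.3, -1.9], [-1.2, -0.1], [0.3, -1.5]]
holes [[0.58083881 0.13284123 0.115     ]
 [0.60566736 0.00727236 0.115     ]]
['top'] pull [ 0.6065 -0.2413 -0.0258] 843.2792050394819
['side'] pull [ 0.6099 -0.2336 -0.0689] 620.0697700884275
['top', 'side'] pull [ 0.6079 -0.2406 -0.0515] 1492.197250524946
```

```bash
cat >> fit0.py <<'E'
print('---')
def ray(c,u,v,z):
    m=cams.camera_model(c);T=m['camera_from_world'];d=T[:3,:3].T@np.array([(u-m['cx'])/m['fx'],(v-m['cy'])/m['fy'],1]);o=-T[:3,:3].T@T[:3,3]
    return o+d*(z-o[2])/d[2]
print('guess',ray('top',426,198,.02),ray('side',368,323,.02))
g=ray('top',426,198,.02)
for c in S: print(c,soft[c].sum(),sil(c,[g[0],g[1],-.03],PULL).sum(),np.median(S[c][rois[c][0]:rois[c][1],rois[c][2]:rois[c][3]]),S[c][rois[c][0]:rois[c][1],rois[c][2]:rois[c][3]].min())
for cs in(['top'],['side'],['top','side']):
    b=np.array([g[0]*100,g[1]*100,-.6])
    f=minimize(cost,b,args=(cs,),method='Nelder-Mead',options=dict(initial_simplex=b+np.array([[-.4,.3,.3],[.6,0,0],[0,-.6,0],[0,0,-.6]])));p=f.x/[100,100,20]
    print(cs,'pull',p.round(4),f.fun)
for c in S:
    a,b,d,e=rois[c];im=cv2.imread(f'pics/{c}0.png')[a:b,d:e];k=cv2.resize(im,None,fx=6,fy=6,interpolation=cv2.INTER_CUBIC)
    mk=cv2.resize(sil(c,p,PULL)[a:b,d:e],None,fx=6,fy=6);cs_,_=cv2.findContours((mk>.5).astype(np.uint8),0,1);cv2.drawContours(k,cs_,-1,(0,0,255),1);cv2.imwrite(f'pics/ov_{c}.png',k)
E
python3 fit0.py | sed -n '/---/,$p'; python3 -c "
import cv2,numpy as np
a=cv2.imread('pics/ov_top.png');b=cv2.imread('pics/ov_side.png');b=cv2.copyMakeBorder(b,0,0,0,600-b.shape[1],0);o=np.vstack([a,b]);print(o.shape);cv2.imwrite('pics/ov.png',cv2.resize(o,None,fx=.8,fy=.8))"
```

```text
---
guess [ 0.60505895 -0.29364681  0.02      ] [ 0.61245517 -0.31651676  0.02      ]
top 937.5692307692308 975.1843137254903 135.0 11.0
side 682.3200000000002 656.7333333333333 145.0 10.0
['top'] pull [ 0.6051 -0.2952 -0.0217] 16.644513057108213
['side'] pull [ 0.6069 -0.2984 -0.0199] 30.677241061130335
['top', 'side'] pull [ 0.6056 -0.2963 -0.018 ] 92.77625978174075
(690, 600, 3)
```

View pics/ov.png

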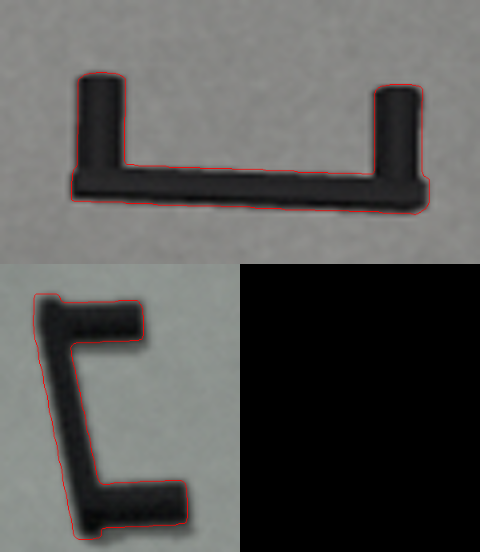

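Call:
{"method": "drive_tool", "body": {"series": [[[46,31,0,0.1315,50],[46,31,0,0.1315,50],[46,31,0,0.1315,50],[46,31,0,0.1315,50],[46,31,0,0.1315,50],[46,31,0,0.1315,50],[46,31,0,0.1315,50],[46,31,0,0.1315,50],[46,31,0,0.1315,50],[46,31,0,0.1315,50]]], "force": 45}}

```text
clock: 1.7
tool_pos: [0.5621, -0.3272, 0.2389]
eef_rot: [0.712, 0.702, -0.0, 0.0]
contact_force: [0.5, -0.6, -0.0]
opening: 0.566
```

Call:
{"method": "drive_tool", "body": {"series": [[[0,0,0,0,50],[0,0,0,0,50],[0,0,0,0,50]]]}}

```text
clock: 2.0
tool_pos: [0.5593, -0.3299, 0.2385]
eef_rot: [0.715, 0.699, -0.001, -0.0]
contact_force: [-0.3, -1.1, -0.1]
opening: 0.564
```

```bash
cat > st.py <<'E'
from plant import sensors
import numpy as np
s=sensors.get_state();x,y,z,w=s['eef_rot'];ty=np.array([2*(x*y-z*w),1-2*(x*x+z*z)])
print('t',s['clock'],'tcp',np.round(s['tool_pos'],4),'jaw',round(float(np.arctan2(ty[1],ty[0])),4),'tiltxy',round(float(2*(x*z+y*w)),4),round(float(2*(y*z-x*w)),4),'F',np.round(s['contact_force'],1),'M',np.round(s['moment'],2),'op',round(s['opening']*88.1,1),'q7',round(s['q'][6],2))
E
python3 st.py
```

```text
t 2.0 tcp [ 0.5593 -0.3299  0.2385] jaw -0.0226 tiltxy -0.0017 -0.0013 F [-0.3 -1.1 -0.1] M [-0.09 -0.06  0.03] op 49.7 q7 0.09
```

Call:
{"method": "drive_tool", "body": {"series": [[[15,11,-20,0,50],[16,11,-35,0,50],[16,11,-35,0,50],[0,0,-35,0,50],[0,0,-30,0,50],[0,0,-20,0,50],[0,0,0,0,50],[0,0,0,0,50],[0,0,0,0,50]]]}}

```text
clock: 2.9
tool_pos: [0.6083, -0.2965, 0.0655]
eef_rot: [0.715, 0.699, 0.0, 0.001]
contact_force: [-0.6, -0.1, 0.8]
opening: 0.569
```

```bash
python3 st.py; python3 - <<'E'
from h import *
o=[]
for c,(a,b,d,e) in{'top':(120,260,340,520),'side':(220,360,300,480)}.items():
    im=cams.snapshot(c);o.append(cv2.resize(im[a:b,d:e],None,fx=2.2,fy=2.2,interpolation=cv2.INTER_CUBIC))
cv2.imwrite('pics/g1.png',np.hstack(o))
E
```

```text
t 2.9 tcp [ 0.6083 -0.2965  0.0655] jaw -0.0215 tiltxy 0.0026 -0.0013 F [-0.6 -0.1  0.8] M [-0.05 -0.1  -0.01] op 50.1 q7 -0.06
```

View pics/g1.png

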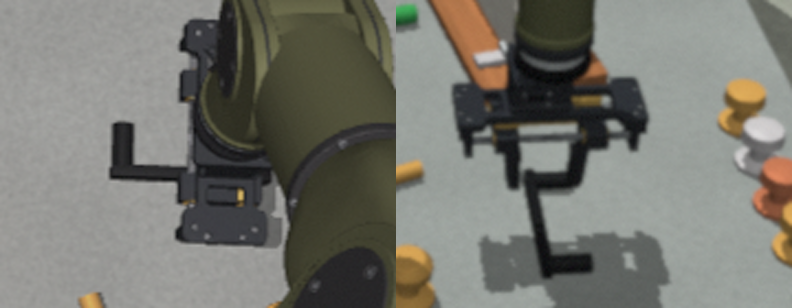

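Call:
{"method": "drive_tool", "body": {"series": [[[-1,0,-20,0,50],[-1,0,-20,0,50],[0,0,-12,0,50],[0,0,-7,0,50],[0,0,0,0,50],[0,0,0,0,50]]]}}

```text
clock: 3.6
tool_pos: [0.6064, -0.2954, 0.0055]
eef_rot: [0.714, 0.7, 0.0, 0.001]
contact_force: [0.2, -0.2, 0.4]
opening: 0.566
```

```bash
for i in 1 2; do python3 st.py;done; python3 - <<'E'
from h import *
im=cams.snapshot('side');cv2.imwrite('pics/g2.png',cv2.resize(im[230:370,310:450],None,fx=4,fy=4,interpolation=cv2.INTER_CUBIC))
E
```

```text
t 3.6 tcp [ 0.6064 -0.2954  0.0055] jaw -0.0201 tiltxy 0.0014 -0.0003 F [ 0.2 -0.2  0.4] M [-0.   -0.07  0.02] op 49.9 q7 -0.1
t 3.6 tcp [ 0.6064 -0.2954  0.0055] jaw -0.0201 tiltxy 0.0014 -0.0003 F [ 0.2 -0.2  0.4] M [-0.   -0.07  0.02] op 49.9 q7 -0.1
```

View pics/g2.png

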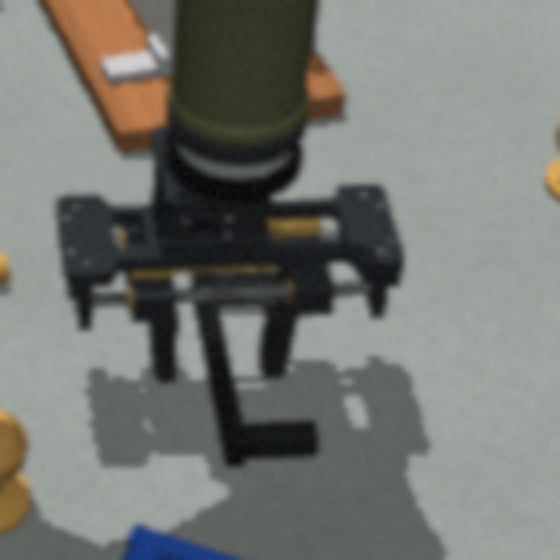

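Call:
{"method": "drive_tool", "body": {"series": [[[0,0,-3.5,0,50],[0,0,0,0,50],[0,0,0,0,30],[0,0,0,0,10],[0,0,0,0,0],[0,0,0,0,0],[0,0,0,0,0],[0,0,0,0,0]]], "force": 45}}

```text
clock: 4.45
tool_pos: [0.6058, -0.2953, 0.0013]
eef_rot: [0.714, 0.7, 0.0, 0.0]
contact_force: [0.2, -0.0, 0.1]
opening: 0.129
```

```bash
python3 st.py
```

```text
t 4.45 tcp [ 0.6058 -0.2953  0.0013] jaw -0.02 tiltxy 0.0004 -0.0001 F [ 0.2 -0.   0.1] M [-0.04 -0.1   0.03] op 11.4 q7 -0.1
```

Call:
{"method": "drive_tool", "body": {"series": [[[0,0,8,0,0],[0,0,15,0,0],[0,0,20,0,0],[0,0,20,0,0],[0,0,20,0,0],[0,0,15,0,0],[0,0,7,0,0],[0,0,0,0,0],[0,0,0,0,0],[0,0,0,0,0]]]}}

```text
clock: 5.45
tool_pos: [0.6049, -0.2951, 0.1051]
eef_rot: [0.714, 0.7, -0.0, -0.001]
contact_force: [-0.4, -0.3, -2.4]
opening: 0.135
```

```bash
python3 st.py
```

```text
t 5.45 tcp [ 0.6049 -0.2951  0.1051] jaw -0.0199 tiltxy -0.0019 0.0007 F [-0.4 -0.3 -2.4] M [-0.02 -0.05 -0.03] op 11.9 q7 -0.04
```

Call:
{"method": "drive_tool", "body": {"series": [[[-10,10,0,0.01,0],[-15,20,0,0.02,0],[-15,30,0,0.03,0],[-15,30,0,0.03,0],[-12,30,0,0.03,0],[-10,30,0,0.03,0],[-10,30,0,0.03,0],[-10,30,0,0.0345,0],[0,30,0,0,0],[0,30,0,0,0]]]}}

```text
clock: 6.45
tool_pos: [0.5081, -0.0242, 0.1058]
eef_rot: [0.635, 0.772, -0.0, -0.0]
contact_force: [0.6, 0.1, -1.7]
opening: 0.13
```

Call:
{"method": "drive_tool", "body": {"series": [[[0,30,0,0,0],[0,25,0,0,0],[0,15,0,0,0],[0,9,0,0,0],[0,0,0,0,0],[0,0,0,0,0],[0,0,0,0,0]]]}}

```text
clock: 7.15
tool_pos: [0.5086, 0.0521, 0.106]
eef_rot: [0.636, 0.772, -0.001, 0.0]
contact_force: [-0.3, -0.4, -2.7]
opening: 0.131
```

```bash
python3 st.py;python3 - <<'E'
from h import *
for c,(a,b,d,e) in{'top':(100,340,140,460),'side':(130,330,250,450)}.items():
    im=cams.snapshot(c);cv2.imwrite(f'pics/{c}1.png',im);cv2.imwrite(f'pics/{c}1c.png',cv2.resize(im[a:b,d:e],None,fx=2.5 if c=='top' else 3,fy=2.5 if c=='top' else 3,interpolation=cv2.INTER_CUBIC))
E
```

```text
t 7.15 tcp [0.5086 0.0521 0.106 ] jaw 0.1924 tiltxy -0.0005 -0.0012 F [-0.3 -0.4 -2.7] M [-0.06 -0.07 -0.03] op 11.6 q7 -0.57
```

View pics/top1c.png

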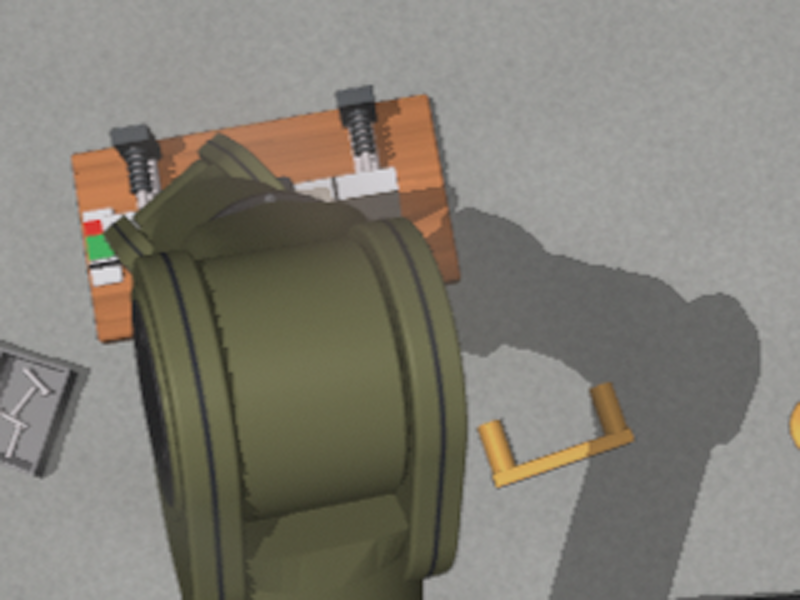

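View pics/side1c.png

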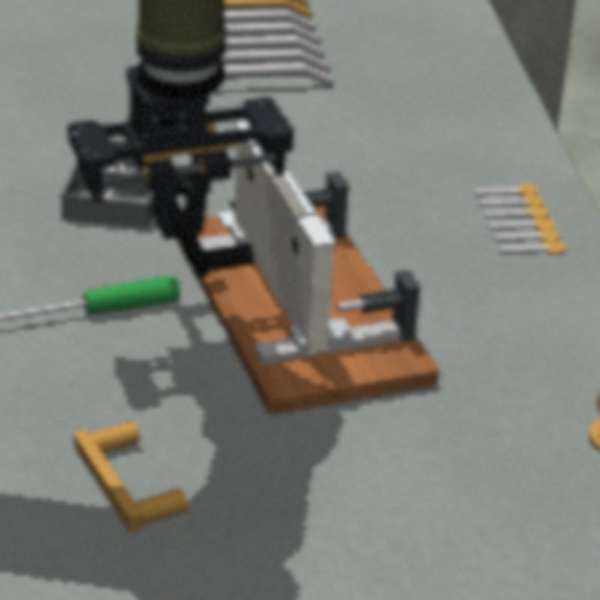

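```bash
cat > ov.py <<'E'
from h import *
import sys
# side-camera-frame offset of pull from TCP (measured before the grasp), stand in side frame
def overlay(src,p,z,carr,out,roi=(160,250,290,390),k=6):
    im=cv2.imread(src);a,b,d,e=roi
    o=cv2.resize(im[a:b,d:e],None,fx=k,fy=k,interpolation=cv2.INTER_CUBIC)
    for q in PULL:
        uv=((proj('side',pose(p,q,z))-[d,a]+.5)*k-.5).round().astype(np.int32)
        cv2.polylines(o,[cv2.convexHull(uv)],True,(0,0,255),1)
    S=(.6245,.0735,.1846)
    for y in(.064,-.064):
        c=np.array([[-.03+carr,y+.008*np.cos(u),.115+.008*np.sin(u)] for u in t])
        uv=((proj('side',pose(S,c))-[d,a]+.5)*k-.5).round().astype(np.int32);cv2.polylines(o,[uv],True,(0,255,0),1)
    cv2.imwrite(out,o)
if __name__=='__main__':
    overlay('pics/side1.png',(.5086+.001,.0521-.003,.1924),.105,0,'pics/ov1.png')
E
python3 ov.py
```

```text
(no output)
```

View pics/ov1.png

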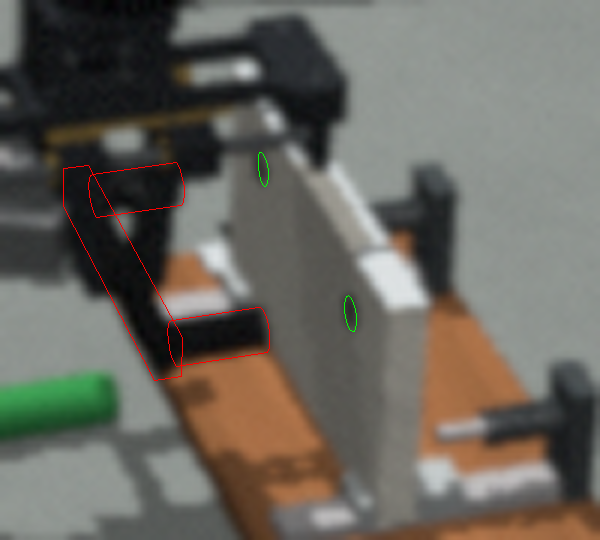

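Call:
{"method": "drive_tool", "body": {"series": [[[5,1.5,0,0,0],[8,2,0,0,0],[7,2,0,0,0],[5,1.5,0,0,0],[2,0.3,0,0,0],[0,0,0,0,0],[0,0,0,0,0],[0,0,0,0,0]]]}}

```text
clock: 8.05
tool_pos: [0.5353, 0.0609, 0.1062]
eef_rot: [0.635, 0.772, -0.0, -0.0]
contact_force: [-0.7, 0.3, -2.4]
opening: 0.133
```

```bash
python3 st.py;python3 - <<'E'
from h import *
from ov import overlay
tp=[];
for i in range(3):
    cv2.imwrite('pics/side2.png',cams.snapshot('side'));s=sensors.get_state();tp.append(s['tool_pos'])
    print([(d['at'],round(d['confidence'],2)) for n in('hole_left','hole_right') for d in cams.mark_of('side',n)],[(d['at'],round(d['confidence'],2)) for n in('foot_left','foot_right') for d in cams.mark_of('side',n)])
p=np.mean(tp,0);print(p)
overlay('pics/side2.png',(p[0]+.001,p[1]-.003,.192),p[2]-.0013,0,'pics/ov2.png')
im=cams.snapshot('top')
cv2.imwrite('pics/top2c.png',cv2.resize(im[120:250,155:345],None,fx=4,fy=4,interpolation=cv2.INTER_CUBIC))
E
```

```text
t 8.05 tcp [0.5353 0.0609 0.1062] jaw 0.1946 tiltxy -0.0005 -0.0002 F [-0.7  0.3 -2.4] M [-0.05 -0.08 -0.03] op 11.7 q7 -0.54
[([330.6, 189.3], 0.77), ([346.2, 209.8], 0.93), ([343.7, 212.2], 0.23)] [([398.1, 405.8], 0.96), ([205.9, 357.5], 0.89), ([324.3, 190.2], 0.86), ([336.5, 377.1], 0.9), ([211.7, 306.3], 0.78), ([343.5, 212.2], 0.49)]
[([331.7, 188.0], 0.69), ([346.8, 211.6], 0.65)] [([326.5, 189.4], 0.73), ([399.4, 401.1], 0.66), ([210.8, 356.1], 0.57), ([211.0, 304.2], 0.92), ([339.6, 380.4], 0.66), ([344.7, 213.5], 0.63)]
[([332.1, 188.5], 0.71), ([348.4, 209.7], 0.93)] [([207.3, 355.7], 0.87), ([397.3, 403.7], 0.79), ([322.8, 189.0], 0.52), ([209.5, 305.2], 0.88), ([336.0, 382.0], 0.83), ([342.9, 213.3], 0.7), ([277.1, 235.2], 0.62)]
[0.53554181 0.06094583 0.10625798]
```

View pics/ov2.png

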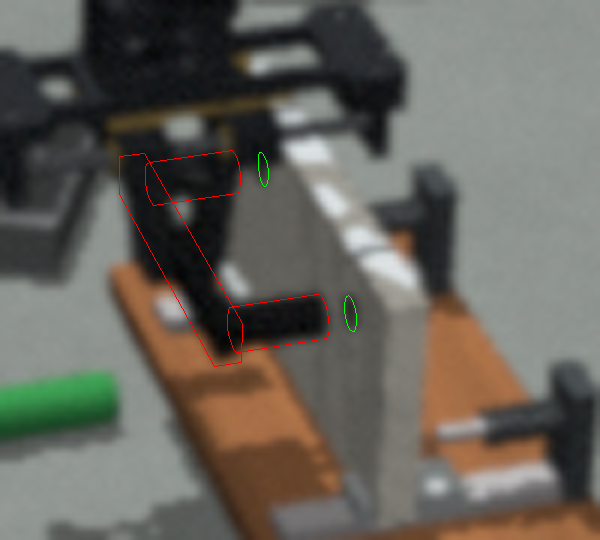

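View pics/top2c.png

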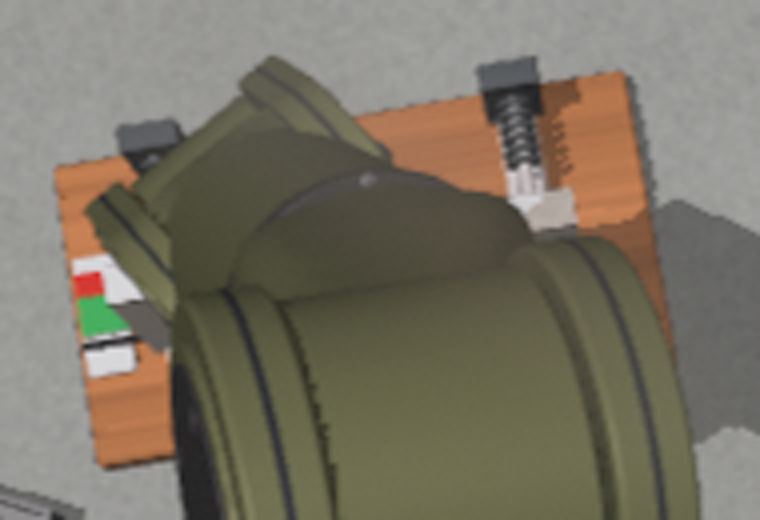

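Call:
{"method": "drive_tool", "body": {"series": [[[3,0.2,0,0,0],[3,0.2,0,0,0],[3,0.4,0,0,0],[2,0.4,0,0,0],[2,0.4,0,0,0],[2,0.3,0,0,0],[1,0.2,0,0,0],[0,0,0,0,0],[0,0,0,0,0],[0,0,0,0,0]]]}}

```text
clock: 9.85
tool_pos: [0.5509, 0.063, 0.106]
eef_rot: [0.635, 0.772, -0.001, -0.0]
contact_force: [-4.8, -0.4, -1.7]
opening: 0.132
```

```bash
python3 st.py;cat > look.py <<'E'
from h import *
from ov import overlay
import sys
n,carr=sys.argv[1],float(sys.argv[2])
cv2.imwrite(f'pics/side{n}.png',cams.snapshot('side'));p=sensors.get_state()['tool_pos'];jw=.192
overlay(f'pics/side{n}.png',(p[0]+.001,p[1]-.003,jw),p[2]-.0013,carr,f'pics/ov{n}.png')
im=cams.snapshot('top')
cv2.imwrite(f'pics/top{n}c.png',cv2.resize(im[150:250,155:255],None,fx=5,fy=5,interpolation=cv2.INTER_CUBIC))
E
python3 look.py 3 .003
```

```text
t 9.85 tcp [0.5509 0.063  0.106 ] jaw 0.1947 tiltxy -0.0013 -0.0004 F [-4.8 -0.4 -1.7] M [-0.05  0.68  0.02] op 11.6 q7 -0.52
```

View pics/ov3.png

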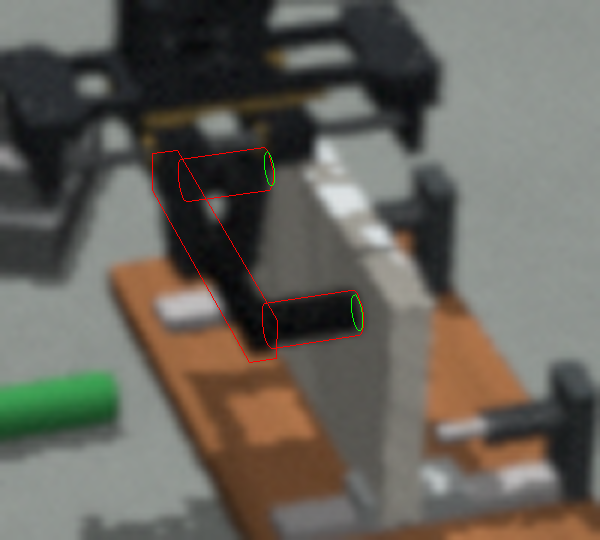

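View pics/top3c.png

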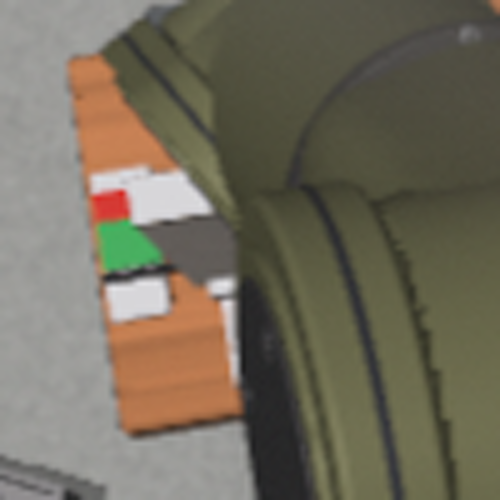

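Call:
{"method": "drive_tool", "body": {"series": [[[2,0.4,0,0,0],[2,0.4,0,0,0],[2,0.4,0,0,0],[2,0.4,0,0,0],[2,0.4,0,0,0],[1.5,0.3,0,0,0],[1,0.2,0,0,0],[0,0,0,0,0],[0,0,0,0,0],[0,0,0,0,0]]]}}

```text
clock: 10.95
tool_pos: [0.562, 0.0652, 0.106]
eef_rot: [0.635, 0.773, -0.002, -0.001]
contact_force: [-7.6, -0.8, 1.4]
opening: 0.13
```

```bash
python3 st.py;python3 look.py 4 .0155
```

```text
t 10.95 tcp [0.562  0.0652 0.106 ] jaw 0.1948 tiltxy -0.0041 -0.0014 F [-7.6 -0.8  1.4] M [-0.14  1.42  0.05] op 11.5 q7 -0.51
```

View pics/ov4.png

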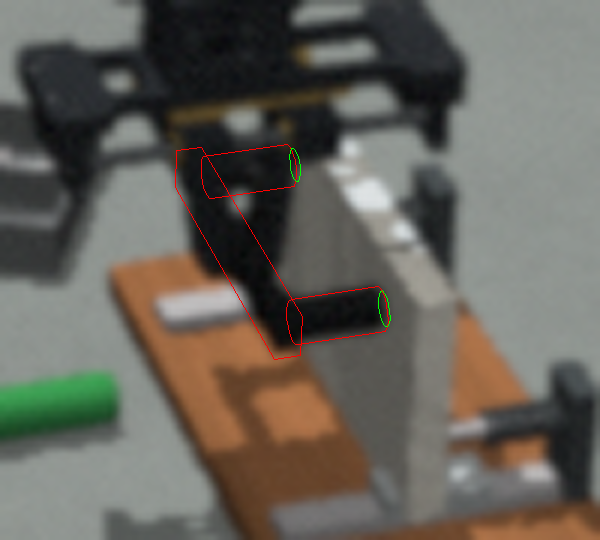

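View pics/top4c.png

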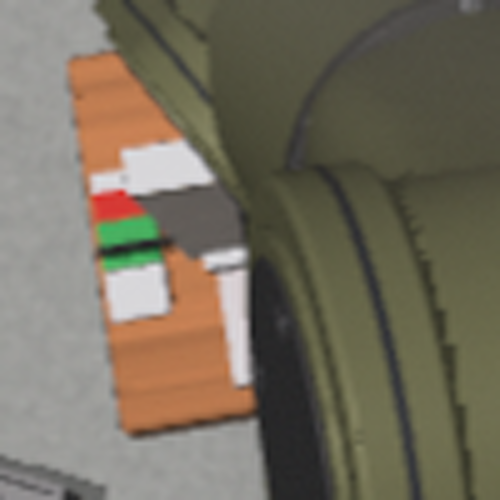

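```bash
python3 - <<'E'
import cv2
im=cv2.imread('pics/side4.png');cv2.imwrite('pics/z4.png',cv2.resize(im[175:235,315:375],None,fx=10,fy=10,interpolation=cv2.INTER_CUBIC))
E
```

```text
(no output)
```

View pics/z4.png

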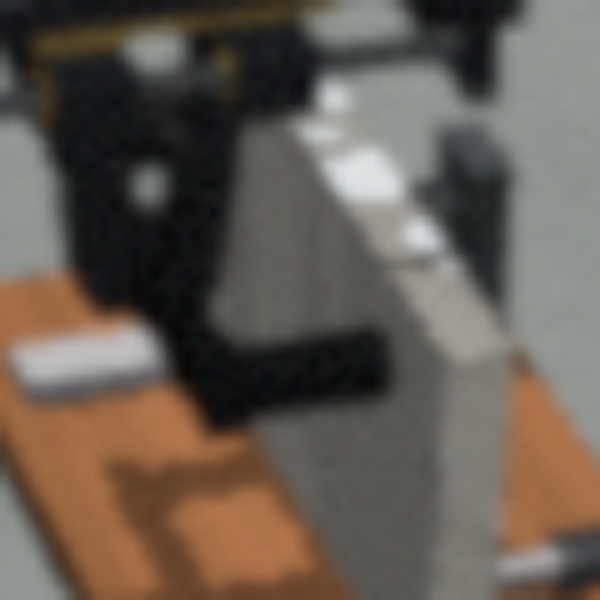

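The side crop shows the right foot at about (353,211), with the hole predicted at (354,211). The pointer stands mid-green at about (181,199) in the top view. I hold this pose for a few seconds and check it again.

Call:
{"method": "drive_tool", "body": {"series": [[[0.5,0.1,0,0,0],[0.5,0.1,0,0,0],[0,0,0,0,0],[0,0,0,0,0],[0,0,0,0,0],[0,0,0,0,0],[0,0,0,0,0],[0,0,0,0,0],[0,0,0,0,0],[0,0,0,0,0]]]}}

```text
clock: 12.05
tool_pos: [0.5629, 0.0653, 0.106]
eef_rot: [0.635, 0.772, -0.002, -0.001]
contact_force: [-9.2, -1.0, 1.8]
opening: 0.128
```

Call:
{"method": "drive_tool", "body": {"series": [[[0,0,0,0,0],[0,0,0,0,0],[0,0,0,0,0],[0,0,0,0,0],[0,0,0,0,0],[0,0,0,0,0],[0,0,0,0,0],[0,0,0,0,0],[0,0,0,0,0],[0,0,0,0,0]]]}}

```text
clock: 13.05
tool_pos: [0.5628, 0.0654, 0.106]
eef_rot: [0.635, 0.772, -0.002, -0.001]
contact_force: [-8.2, -1.7, 1.9]
opening: 0.137
```

Call:
{"method": "drive_tool", "body": {"series": [[[0,0,0,0,0],[0,0,0,0,0],[0,0,0,0,0],[0,0,0,0,0],[0,0,0,0,0],[0,0,0,0,0],[0,0,0,0,0],[0,0,0,0,0],[0,0,0,0,0],[0,0,0,0,0]]]}}

```text
clock: 14.05
tool_pos: [0.5629, 0.0654, 0.106]
eef_rot: [0.635, 0.773, -0.002, -0.001]
contact_force: [-8.2, -0.4, 2.5]
opening: 0.132
```

```bash
python3 st.py;python3 look.py 5 .016; python3 - <<'E'
import cv2
im=cv2.imread('pics/side5.png');a=cv2.resize(im[160:250,290:390],None,fx=6,fy=6,interpolation=cv2.INTER_CUBIC);cv2.imwrite('pics/z5.png',a)
E
```

```text
t 14.05 tcp [0.5629 0.0654 0.106 ] jaw 0.1948 tiltxy -0.0044 -0.0015 F [-8.2 -0.4  2.5] M [-0.08  1.5   0.04] op 11.6 q7 -0.5
```

View pics/ov5.png

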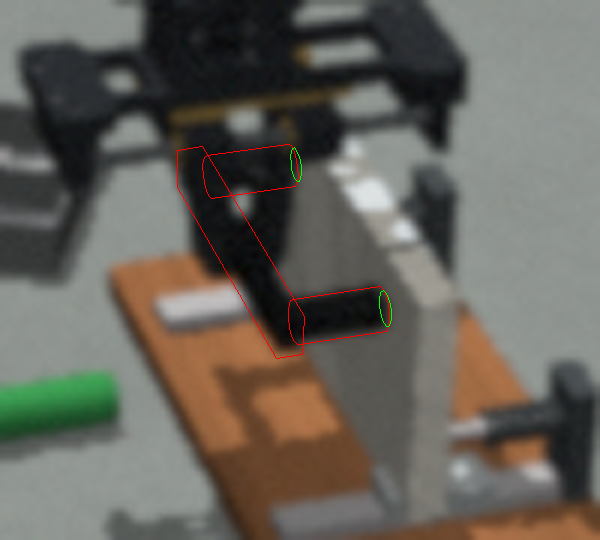

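View pics/top5c.png

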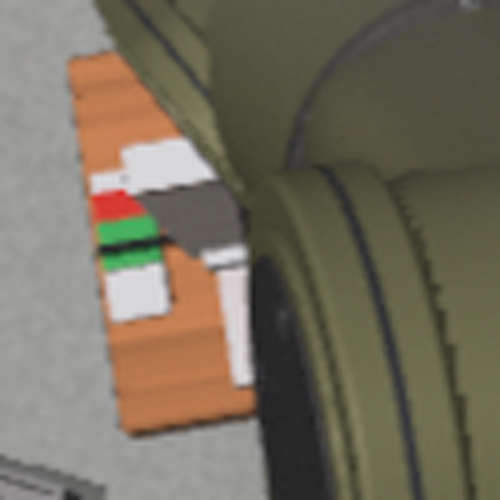

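```bash
python3 - <<'E'
from plant import r
print(r.finish_job())
E
```

```text
the job is handed in; nothing more can be done
None
```

I gripped the smaller black pull at the middle of its bar with 45 N, lifted it, and pressed it level against the board. I handed the job in at about 14 s, still gripping and pressing.

**Last checks:**
- **Push:** the pose stayed steady for 3 s, with a push of about 8–9 N. The pointer stood well inside the green, at roughly 15–16 mm.
- **Right foot:** it sits within about 1 px (about 2 mm) of where the right hole should be in the side view.
- **Clearance:** the gripper body stayed above the board and the fingers in front of it. Only the pull was pressing on the board, as far as the pictures show.

**Not confirmed or slightly off:**
- **Left foot:** the gripper hid it from the side camera and the arm hid it from the top one. Its position is inferred from the model, the level grip and the right foot.
- **Force:** the wrist read slightly less than the roughly 9 N the springs should give at that travel. It also showed about 4 N of upward friction at the feet.
- **Bar end:** its near end looked 1–2 px higher than the model outline. Part of that was already there before the grasp.

I did not touch the brass pull, tray, screwdriver or knob, but I took no dedicated final picture of them.

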